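Unclip the lid of the low storage box

TASK

Open the low wooden storage box on the shop counter for a customer: its snap-fit lid comes free when the two side tabs on top are squeezed together. Lift the lid off and set it down right way up in the middle of the round wooden board without dropping it. Leave the box standing where it is on the counter, and do not disturb the tall box that has the same kind of lid.

Things in the scene. Friction and masses are not known exactly. Their poses are not given: they have to be found in the camera images.
- lid: Lid of the low box: pale plate 124 (x) by 96 (y) by 6 mm, origin at centre of its underside, z up. On top, a fixed 16 mm rib along x between 2 dark tabs, each 40 (x) by 8 (y) mm, tops 34 mm above origin. Tabs' outer faces are at y = -28, +28 mm and spring-slide inward to stops at -18, +18 (2 to 4.5 N each). Free when both are in 8 mm or more; squeezed, they are the handle. 170 g.
- low_box: Box to open, brown wood, 140 (x) by 120 (y) by 54 mm high, loose on the counter, 0.9 kg; origin at centre of its underside, z up. The closed lid sits centred on it, axes alike, its underside at 54 mm, its tabs hooked under the box's rim. Under the lid are four legs 18 mm long, with 2 mm play in the box's mouth: lift straight up 18 mm to clear.
- board: Round brown serving board fixed flat on the counter, 220 mm in diameter, 15 mm thick; origin at centre of its underside. The lid's legs (18 mm, longer than its hooks) stand on it, putting the lid's origin 33 mm above the board's origin.
- tall_box: A taller box, 140 (x) by 120 (y) by 90 mm, loose on the counter, with the same kind of tabbed lid (tops of its tabs at 124 mm); origin at centre of its underside. Not to be opened or moved.
Things that resemble listed ones, but are neither listed nor needed, are in the scene too. What is shaped like the lid but pink is not meant.

How it is judged:
By the outcome, as a careful person would: the job done as asked, in the order asked, and still so for the second after the job is handed in, with the robot touching nothing.
It also fails if it takes over 48 s, if anything falls off the work surface, if the arm or the gripper's body presses on something with over 40 N, if the wrist force passes 120 N, or if a joint passes its speed limit or range.

ROBOT

A 6-joint arm with a two-finger parallel gripper is mounted at the origin on the work surface. World frame = base frame: x ahead of the robot, y to its left, z up, the work surface at z = 0. Lengths are in mm, angles in rad, forces in N, time in s.
With the tool pointing down it reaches from about 375 to 750 mm from the base axis. Payload 9 kg.
Tool frame: the origin (TCP) lies at the very end of the fingers, on their centre line; the grasp point (between the pads) lies 19 mm behind it; z points along the fingers, y is the direction in which the jaws open and shut (so a half turn about z gives the same grasp; the last joint's range is limited). The gripper opens to 85 mm and grips with 20 to 120 N. Pads are 22 mm wide; open, the fingers measure 114 mm over their backs; the gripper's body (76 mm by 85 mm) begins 54 mm behind the grasp point. The pads swing forward as they close: fully open they stand 13 mm farther back than shut.
Start: joints at [-1.46, 0.104, 0.097, 1.564, 0, 1.353], TCP at [193.755, -567.887, 231.331] pointing down, gripper open.
Joint ranges: [-2.99, 2.99], [-0.84, 1.86], [-1.1, 1.16], [-1.84, 2.11], [-1.51, 1.56], [-3.14, 3.14]. Speed limits (rad/s): [2.22, 2.22, 2.57, 3.14, 3.14, 3.14].

INTERFACE

Orientations are given as a 3x3 rotation matrix whose columns are the frame's x, y, z axes.
In Python, from station import r, camera gives the robot as it stands.
- The arm moves only by the tool jog_arm, never from a script. Its argument "moves" is a list of rows, each an object with "twist": the turn, a rotation vector about the tool's x, y, z in rad, a list of three; "translation": the shift along the tool's x, y, z in cm, a list of three; "hand": the finger opening in cm, from 0 to 8.54. A call has 1 to 20 rows; each row shifts and turns the commanded pose from where the row before left it, along the tool's axes as they then stand; what a row does not reach is not made up. A row lasts 1/12 s, in which the tool goes at most 41.7 mm and 7.16 degrees, less where a joint would pass 70% of its speed; a pose out of reach is approached as far as the arm can. A call is refused whole if a number of a shift passes 4.17 or a number of a turn 0.125, either way. A call with a gripper value outside its range is refused whole. The fingers move at their own pace and stop on an object; "squeeze" is the grip in N (left out, the last holds). Time passes only in rows, so rows that do not move let the fingers close. It gives the time, the measured TCP pose, the force and the opening at its end, in the units of the state.
- r.get_state(): the state, without advancing time (a new reading comes with each control period).
- camera(name): name is "side" or "top"; returns a dict with "color" (420x560x3 uint8, red, green, blue), "camera_matrix" (3x3 intrinsics, pixels), "view" (4x4, takes a point from world to camera coordinates). Camera axes: x right, y up, looking along -z (the intrinsics and any distortion apply to the point x, -y, -z); pixel columns grow to the right and rows downward; lengths in mm; the calibration is good to about 2 mm. A picture is of the moment at which its call begins. There is no depth.
- r.sign_off(): hands the job in, once; it reports no verdict.
The state is a dict: "clock": time; "q": joint angles; "qvel": joint speeds; "tau": joint torques, N m; "position": TCP position; "tcp_rot": TCP orientation; "force": force on the tool from outside, world axes, zero at the start; "ft_torque": the same for the moment, N m; "gripper_width": finger opening in mm.
Only numpy, scipy, OpenCV 4.12 (cv2) and the standard library are available. Lean on these libraries where they do the work, as an engineer would, in place of code of your own. Each camera call takes 0.05 s, during which the arm holds its last target.

## Working session

There is one attempt and no reset: what is moved stays moved. The work goes in short steps, Python scripts to look and compute and a tool call to move; the robot and the scene stay as the last step left them, time stands still between calls to the robot, and variables do not carry over. Pictures are saved under pics/ and viewed, and the job is handed in when it is done.

Besides the shell and the picture viewer there is one more tool, called after "Emit:" as name(argument=value, ...), one argument or row to a line, values as JSON. jog_arm: Moves the arm, as the interface text tells. Its arguments: {"type":"object","properties":{"moves":{"type":"array"},"squeeze":{"type":"number"}},"required":["moves"]}

```bash
ls; mkdir -p pics; python3 - <<'E'
from station import r,camera
import cv2,numpy as np
for n in("top","side"):
    c=camera(n); cv2.imwrite(f"pics/{n}0.png",c["color"][:,:,::-1]); print(n,c["camera_matrix"].round(1).tolist(),c["view"].round(4).tolist(),[k for k in c])
s=r.get_state();print(s)
E
```

```text
pics
top [[409.8, 0.0, 277.1], [0.0, 409.8, 213.0], [0.0, 0.0, 1.0]] [[0.0164, -0.9999, 0.0043, -18.4598], [0.9985, 0.0166, 0.0523, -474.0859], [-0.0524, 0.0035, 0.9986, -875.479], [0.0, 0.0, 0.0, 1.0]] ['color', 'camera_matrix', 'view']
side [[482.0, 0.0, 271.8], [0.0, 482.0, 212.2], [0.0, 0.0, 1.0]] [[-0.9603, -0.279, -0.0059, 453.2732], [0.1734, -0.6128, 0.771, -127.7209], [-0.2187, 0.7393, 0.6368, -1105.809], [0.0, 0.0, 0.0, 1.0]] ['color', 'camera_matrix', 'view']
{'clock': 0.1, 'q': array([-1.45970400e+00,  1.04620677e-01,  9.66188278e-02,  1.56392596e+00,
       -7.71115371e-06,  1.35309325e+00]), 'qvel': array([ 1.95884915e-05, -1.28578987e-03,  2.14803428e-03,  2.63631225e-04,
       -1.18900802e-03, -2.27956764e-03]), 'tau': array([ 4.93667816e-03, -5.58206964e+01,  5.04721320e+01,  1.29956554e-02,
       -2.26834190e-04, -5.17457053e-06]), 'position': array([ 193.7150496 , -567.57170869,  230.65067873]), 'tcp_rot': array([[ 9.46432013e-01,  3.22903124e-01, -1.33104213e-04],
       [ 3.22903065e-01, -9.46431375e-01,  1.12365232e-03],
       [ 2.36856840e-04, -1.10644028e-03, -9.99999360e-01]]), 'force': array([-0.71710025, -0.53160956,  0.44861025]), 'ft_torque': array([-0.00570401,  0.02977593, -0.03799824]), 'gripper_width': 85.41900280504679}
```

View pics/top0.png

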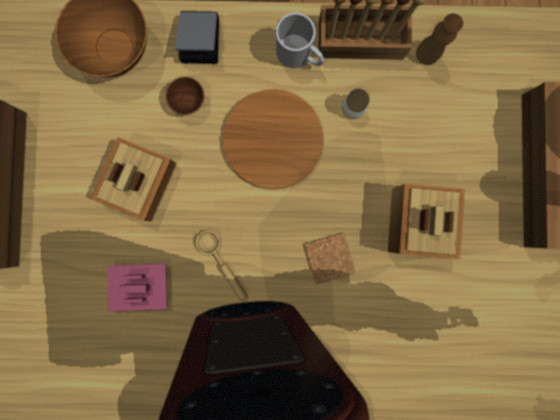

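View pics/side0.png

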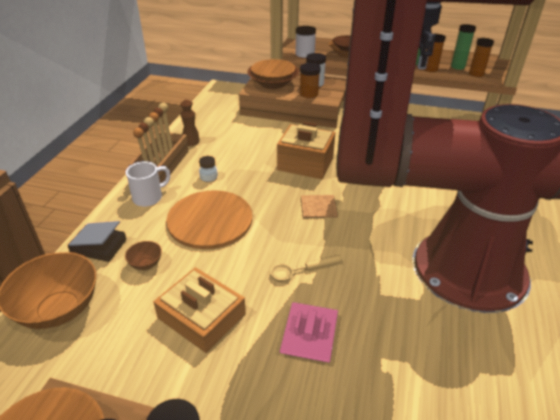

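The top view shows two lidded boxes, at (130,178) and (435,220), a pink lid-like thing at (137,288), and the board at (273,138). In the side view the boxes are at (200,305) and (305,148), and the second looks taller. I'll measure the heights and look at close crops.

```bash
cat > h.py <<'E'
import numpy as np,cv2
from station import r,camera
def ray(c,u,v):
    K,V=c["camera_matrix"],c["view"]; R=V[:3,:3];t=V[:3,3]
    d=np.array([(u-K[0,2])/K[0,0],-(v-K[1,2])/K[1,1],-1.]); return -R.T@t,R.T@d
def plane(c,u,v,z):
    o,d=ray(c,u,v); return o+d*(z-o[2])/d[2]
def two(c1,p1,c2,p2):
    o1,d1=ray(c1,*p1);o2,d2=ray(c2,*p2)
    s=np.linalg.lstsq(np.c_[d1,-d2],o2-o1,rcond=None)[0]
    a=o1+s[0]*d1;b=o2+s[1]*d2
    return (a+b)/2,np.linalg.norm(a-b)
def proj(c,p):
    x=c["view"][:3,:3]@np.array(p,float)+c["view"][:3,3];x=x*[1,-1,-1];y=c["camera_matrix"]@x;return y[:2]/y[2]
E
python3 - <<'E'
from h import *
t=camera("top");s=camera("side")
def crop(c,x,y,w,h,k): return cv2.resize(c["color"][y:y+h,x:x+w,::-1],None,fx=k,fy=k,interpolation=cv2.INTER_CUBIC)
cv2.imwrite("pics/ct.png",crop(t,80,130,100,100,6));cv2.imwrite("pics/cs.png",crop(s,145,260,110,95,7))
a=crop(t,390,170,90,100,4);b=crop(s,265,110,80,75,5)[:400];b=cv2.copyMakeBorder(b,0,400-b.shape[0],0,0,0)
cv2.imwrite("pics/tall.png",np.hstack([a,b]))
E
```

```text
(no output)
```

View pics/ct.png

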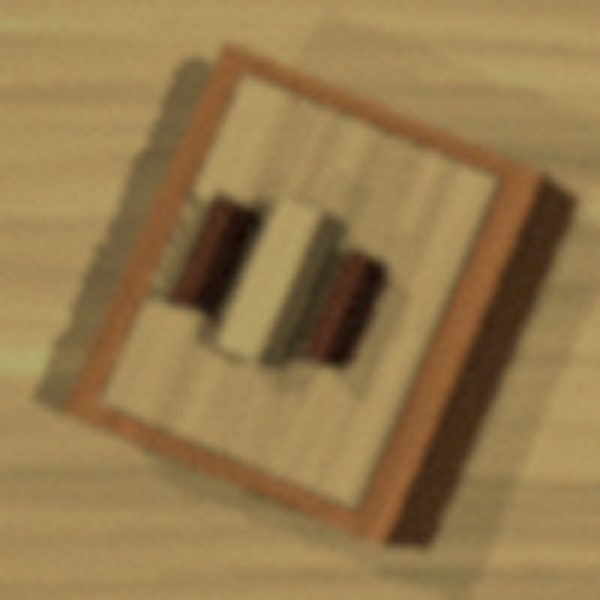

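View pics/cs.png

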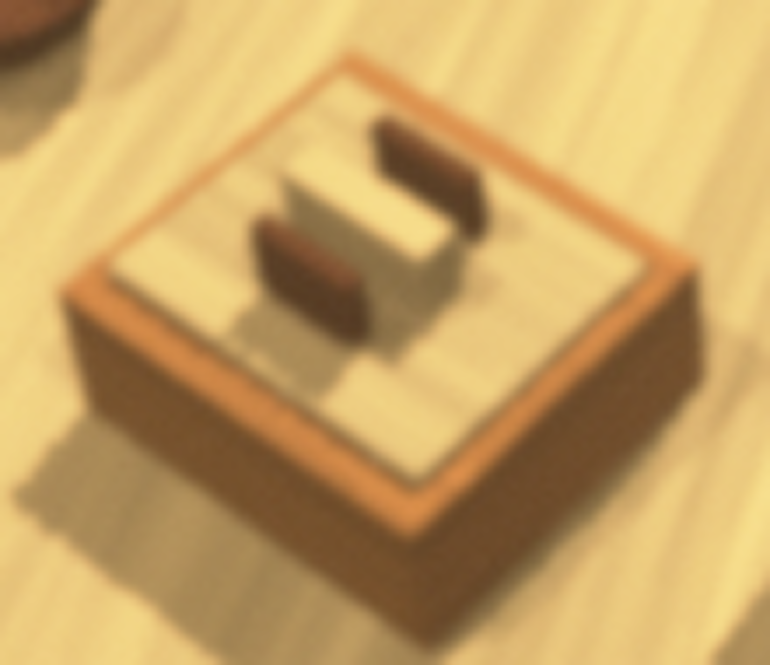

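View pics/tall.png

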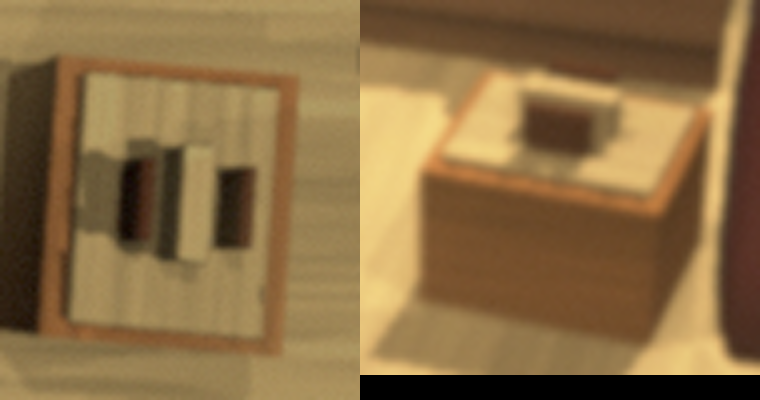

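The choice is the left box: it is squat, with its tabs at about (116,172) and (138,182). The right box has about double the side height, and the pink lid sits flat on the counter. Next I'll measure the corners, tabs and board.

```bash
python3 - <<'E'
from h import *
t=camera("top");s=camera("side")
T=lambda x,y:((x+.5)/6-.5+80,(y+.5)/6-.5+130); S=lambda x,y:((x+.5)/7-.5+145,(y+.5)/7-.5+260)
ct=[T(*p) for p in[(228,46),(545,176),(385,545),(68,408)]]
cs=[S(*p) for p in[(63,292),(348,50),(700,265),(408,542)]]
P=[]
for a,b in zip(ct,cs):
    p,e=two(t,a,s,b); q=plane(t,*a,54);q2=plane(s,*b,54);P.append((q+q2)/2);print(p.round(1),round(e,1),q[:2].round(1),q2[:2].round(1))
P=np.array(P);A,B,C,D=P
print("sides",[np.linalg.norm(P[i]-P[i-1]).round(1) for i in range(4)],"cen",P.mean(0))
for m in (A-D,B-C): print("xang",np.degrees(np.arctan2(m[1],m[0])))
for m in (A-B,D-C): print("yang-90",np.degrees(np.arctan2(m[1],m[0]))-90)
# dark tab tops, top
hsv=cv2.cvtColor(t["color"],cv2.COLOR_RGB2HSV)
# tab tops z=88 , corners by eye
for nm,q in(("tabL",[(213,195),(258,208),(215,308),(172,300)]),("tabR",[(350,250),(386,262),(345,365),(308,358)])):
    print(nm,np.mean([plane(t,*T(*p),88)[:2] for p in q],0).round(1))
print("rib",np.mean([plane(t,*T(*p),88)[:2] for p in[(275,200),(318,210),(262,362),(218,345)]],0).round(1))
for nm,c,x0,y0,x1,y1 in(("t",t,205,75,340,200),("s",s,155,180,265,255)):
    h=cv2.cvtColor(c["color"],cv2.COLOR_RGB2HSV)[y0:y1,x0:x1]
    m=((h[...,0]<14)&(h[...,1]>130)&(h[...,2]>60)).astype(np.uint8)
    cn=max(cv2.findContours(m,0,1)[0],key=cv2.contourArea)
    w=np.array([plane(c,p[0][0]+x0,p[0][1]+y0,15)[:2] for p in cn],np.float32)
    (x,y),R=cv2.minEnclosingCircle(w);el=cv2.fitEllipse(w);print("board",nm,(x,y),R,el)
st=r.get_state()
E
```

```text
[625.  325.2  51.3] 0.3 [624.5 324.2] [623.3 327.2]
[582.7 214.   51.6] 2.6 [580.9 213. ] [582.9 216.2]
[452.3 265.   50.7] 0.3 [452.3 264. ] [451.1 267.6]
[497.6 376.5  49.2] 0.9 [497.6 374.5] [495.3 379.5]
sides [np.float64(137.4), np.float64(118.8), np.float64(139.9), np.float64(119.9)] cen [538.49681148 295.78033013  54.        ]
xang -21.950320382095825
xang -21.485082215937457
yang-90 -20.715669781126635
yang-90 -21.937724080549728
tabL [547.3 312.8]
tabR [529.4 268.2]
rib [538.8 294.6]
board t (687.82470703125, -12.284099578857422) 4.669557094573975 ((688.9136962890625, -11.173165321350098), (0.18785427510738373, 0.45922940969467163), 113.29778289794922)
board s (709.9112548828125, 152.89971923828125) 18.748512268066406 ((709.6417236328125, 154.91525268554688), (9.466595649719238, 35.30817413330078), 33.3531494140625)
```

```bash
python3 - <<'E'
from h import *
t=camera("top");s=camera("side")
S=lambda x,y:((x+.5)/7-.5+145,(y+.5)/7-.5+260)
# tab tops in side view (thin top edge), endpoints along top edge centre
print("sideL",np.mean([plane(s,*S(*p),88)[:2] for p in[(262,225),(365,292)]],0),"sideR",np.mean([plane(s,*S(*p),88)[:2] for p in[(385,122),(478,185)]],0))
print("rib side",np.mean([plane(s,*S(*p),88)[:2] for p in[(325,155),(462,235),(415,258),(285,178)]],0))
for nm,c,seed in(("t",t,(273,138)),("s",s,(210,218))):
    bl=cv2.GaussianBlur(c["color"],(3,3),0);lab=cv2.cvtColor(bl,cv2.COLOR_RGB2LAB).astype(int)
    print(lab[seed[1],seed[0]],lab[seed[1],seed[0]+(65 if nm=='t' else 60)])
    d=np.abs(lab[...,1]-lab[seed[1],seed[0],1]);m=(d<10).astype(np.uint8)
    m=cv2.morphologyEx(m,cv2.MORPH_OPEN,np.ones((3,3),np.uint8))
    n,l,stt,_=cv2.connectedComponentsWithStats(m);print(stt[l[seed[1],seed[0]]])
    mm=(l==l[seed[1],seed[0]]).astype(np.uint8)
    cn=max(cv2.findContours(mm,0,1)[0],key=cv2.contourArea);cn=cv2.convexHull(cn)
    w=np.array([plane(c,p[0][0],p[0][1],15)[:2] for p in cn],np.float32)
    print(nm,cv2.minEnclosingCircle(w),cv2.fitEllipse(w))
E
```

```text
sideL [543.9498011  321.69858469] sideR [527.31396158 276.68279424]
rib side [535.99057283 299.72152678]
[104 142 157] [151 131 158]
[ 222   88  102  102 8088]
t ((637.37939453125, 2.0252845287323), 111.90559387207031) ((637.4163818359375, 1.8869948387145996), (221.9527130126953, 222.8441925048828), 105.63612365722656)
[156 150 172] [200 133 168]
[ 167  191   86   56 3808]
s ((634.4671020507812, 7.834630489349365), 111.93382263183594) ((635.423095703125, 7.5286335945129395), (218.06430053710938, 223.0163116455078), 17.312454223632812)
```

Both views agree to about 4 mm: box centre ≈ (538,295), turned −21.6°, rim height ≈ 51–54 mm, so it is the low one. Board centre ≈ (636.5,4). The fitted sides are 138×119 mm and the board radius is 111 mm, matching the given sizes. I'll swing over there at the present height.

Emit:
jog_arm(
  moves=[
    {"twist": [0,0,-0.065],"translation": [3.9,-0.12,0],"hand": 8.5},
    {"twist": [0,0,-0.065],"translation": [3.9,-0.12,0],"hand": 8.5},
    {"twist": [0,0,-0.065],"translation": [3.9,-0.12,0],"hand": 8.5},
    {"twist": [0,0,-0.065],"translation": [3.9,-0.12,0],"hand": 8.5},
    {"twist": [0,0,-0.065],"translation": [3.9,-0.12,0],"hand": 8.5},
    {"twist": [0,0,-0.065],"translation": [3.9,-0.12,0],"hand": 8.5},
    {"twist": [0,0,-0.065],"translation": [3.9,-0.12,0],"hand": 8.5},
    {"twist": [0,0,-0.065],"translation": [3.9,-0.12,0],"hand": 8.5},
    {"twist": [0,0,-0.065],"translation": [3.9,-0.12,0],"hand": 8.5},
    {"twist": [0,0,-0.065],"translation": [3.9,-0.12,0],"hand": 8.5},
    {"twist": [0,0,-0.065],"translation": [3.9,-0.12,0],"hand": 8.5},
    {"twist": [0,0,-0.065],"translation": [3.9,-0.12,0],"hand": 8.5},
    {"twist": [0,0,-0.065],"translation": [3.9,-0.12,0],"hand": 8.5},
    {"twist": [0,0,-0.065],"translation": [3.9,-0.12,0],"hand": 8.5},
    {"twist": [0,0,-0.065],"translation": [3.9,-0.12,0],"hand": 8.5},
    {"twist": [0,0,-0.065],"translation": [3.9,-0.12,0],"hand": 8.5},
    {"twist": [0,0,-0.065],"translation": [3.9,-0.12,0],"hand": 8.5},
    {"twist": [0,0,-0.065],"translation": [3.9,-0.12,0],"hand": 8.5},
    {"twist": [0,0,-0.065],"translation": [3.9,-0.12,0],"hand": 8.5},
    {"twist": [0,0,-0.065],"translation": [3.9,-0.12,0],"hand": 8.5},
  ],
  squeeze=30,
)

```text
clock: 2.07
position: [600.4, 36.4, 231.2]
tcp_rot: [[-0.061, 0.998, 0.0], [0.998, 0.061, -0.0], [-0.0, 0.0, -1.0]]
force: [0.6, 0.0, 0.4]
gripper_width: 84.9
```

Emit:
jog_arm(
  moves=[
    {"twist": [0,0,-0.063],"translation": [3.8,0.06,0],"hand": 8.5},
    {"twist": [0,0,-0.063],"translation": [3.8,0.06,0],"hand": 8.5},
    {"twist": [0,0,-0.063],"translation": [3.8,0.06,0],"hand": 8.5},
    {"twist": [0,0,-0.063],"translation": [3.8,0.06,0],"hand": 8.5},
    {"twist": [0,0,-0.063],"translation": [3.8,0.06,0],"hand": 8.5},
    {"twist": [0,0,-0.063],"translation": [3.8,0.06,0],"hand": 8.5},
    {"twist": [0,0,-0.063],"translation": [3.8,0.06,0],"hand": 8.5},
    {"twist": [0,0,-0.099],"translation": [0,0,1],"hand": 8.5},
    {"twist": [0,0,-0.099],"translation": [0,0,1],"hand": 8.5},
    {"twist": [0,0,-0.099],"translation": [0,0,1],"hand": 8.5},
    {"twist": [0,0,-0.099],"translation": [0,0,1],"hand": 8.5},
    {"twist": [0,0,-0.099],"translation": [0,0,1],"hand": 8.5},
    {"twist": [0,0,-0.099],"translation": [0,0,1],"hand": 8.5},
    {"twist": [0,0,-0.099],"translation": [0,0,1],"hand": 8.5},
    {"twist": [0,0,0],"translation": [0,0,0],"hand": 8.5},
    {"twist": [0,0,0],"translation": [0,0,0],"hand": 8.5},
  ],
)

```text
clock: 3.4
position: [539.4, 291.2, 160.9]
tcp_rot: [[-0.928, 0.373, -0.001], [0.373, 0.928, -0.0], [0.001, -0.001, -1.0]]
force: [-0.3, 0.6, -0.0]
gripper_width: 84.6
```

```bash
python3 - <<'E'
from h import *
t=camera("top");s=camera("side")
cv2.imwrite("pics/t1.png",cv2.resize(t["color"][100:260,40:240,::-1],None,fx=4,fy=4)[:600]);
cv2.imwrite("pics/s1.png",cv2.resize(s["color"][150:370,100:320,::-1],None,fx=2.7,fy=2.7))
st=r.get_state();R=st["tcp_rot"];p=st["position"];print(p.round(1),np.degrees(np.arctan2(R[1,0],R[0,0])),st["q"].round(2))
print(R.T@(np.array([538.4,295.3,p[2]])-p),"top",R.T@(np.array([538.7,293.9,p[2]])-p))
print("tcp px",proj(t,p),proj(s,p))
E
```

```text
[540.1 291.4 162.1] 158.12062681569088 [ 0.28  0.14  0.01  1.44 -0.    0.66]
[ 3.06034500e+00  2.95668871e+00 -9.84165243e-04] top [ 2.26023886e+00  1.76932602e+00 -9.06612198e-04]
tcp px [111.03594667 169.54991028] [193.16638303 258.90263587]
```

View pics/s1.png

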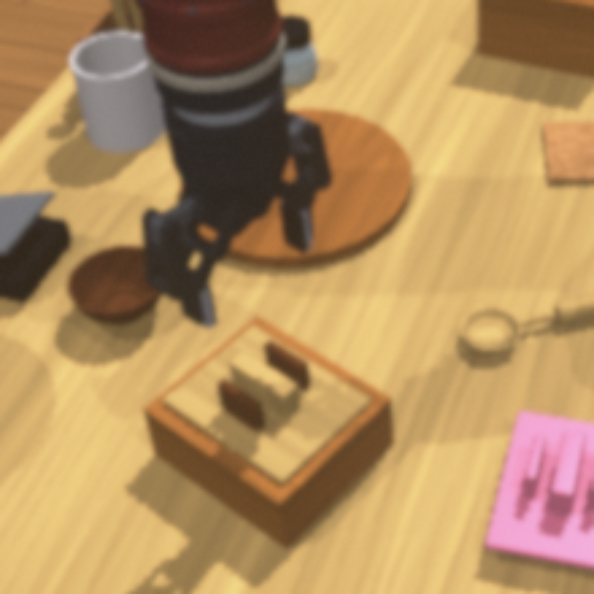

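View pics/t1.png

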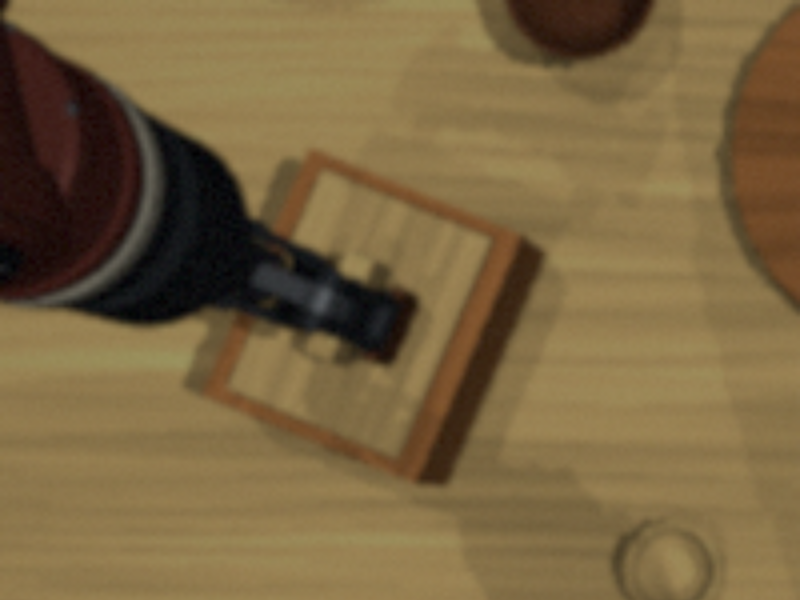

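Emit:
jog_arm(
  moves=[
    {"twist": [0,0,0],"translation": [0.3,0.25,1.5],"hand": 8.5},
    {"twist": [0,0,0],"translation": [0,0,2],"hand": 8.5},
    {"twist": [0,0,0],"translation": [0,0,2],"hand": 8.5},
    {"twist": [0,0,0],"translation": [0,0,1],"hand": 8.5},
    {"twist": [0,0,0],"translation": [0,0,0],"hand": 8.5},
    {"twist": [0,0,0],"translation": [0,0,0],"hand": 8.5},
  ],
)

```text
clock: 4.0
position: [538.0, 294.7, 96.8]
tcp_rot: [[-0.929, 0.371, -0.0], [0.371, 0.929, -0.0], [-0.0, -0.0, -1.0]]
force: [-0.6, 0.1, 1.0]
gripper_width: 84.8
```

```bash
python3 - <<'E'
from h import *
t=camera("top");s=camera("side")
cv2.imwrite("pics/s2.png",cv2.resize(s["color"][230:350,130:270,::-1],None,fx=5,fy=5,interpolation=cv2.INTER_CUBIC))
cv2.imwrite("pics/t2.png",cv2.resize(t["color"][120:220,60:190,::-1],None,fx=6,fy=6,interpolation=cv2.INTER_CUBIC))
st=r.get_state();R=st["tcp_rot"];p=st["position"];print(p.round(1))
for dz in(0,13):
  for sg in(-1,1):
    q=p+R@[0,sg*42,-dz];print(dz,sg,(proj(s,q)-[130,230])*5,(proj(t,q)-[60,120])*6)
E
```

```text
[538.9 295.   98. ]
0 -1 [407.20577166 205.4113664 ] [491.29701366 381.1236522 ]
0 1 [254.80969368 332.94817447] [255.92137593 282.58416352]
13 -1 [404.48463862 182.79833499] [478.17368837 376.19459178]
13 1 [250.54861377 310.22941924] [238.96231006 276.04838663]
```

View pics/s2.png

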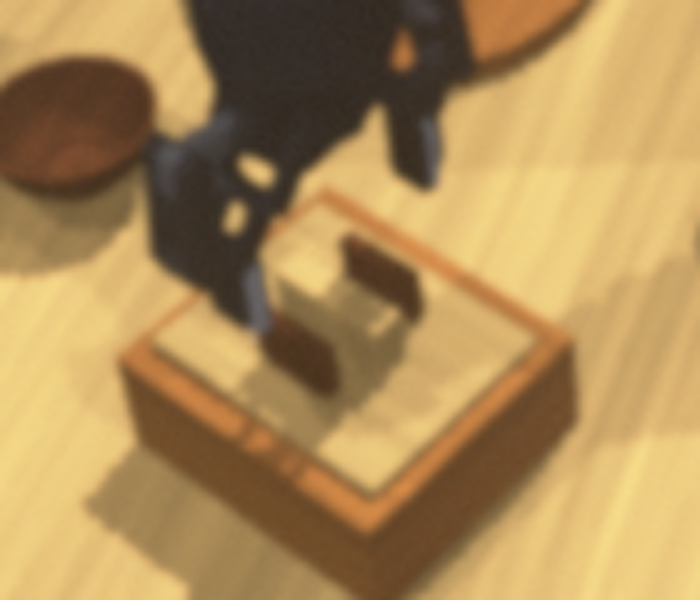

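View pics/t2.png

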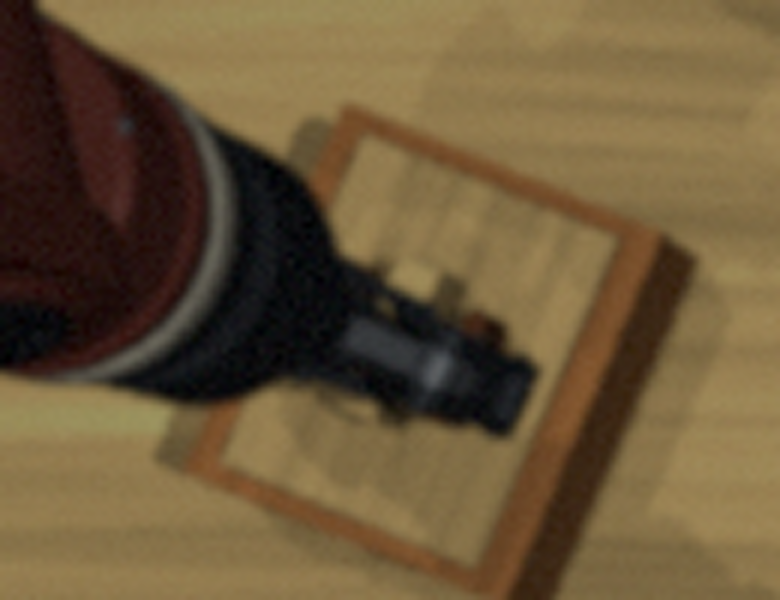

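In the side crop both fingertips straddle the tabs: the left tip is at (260,328) outside the left tab and the right at (425,187) outside the right one. They match their predicted positions within about 3 mm. I'll go down and close just to first contact, then read the side force.

Emit:
jog_arm(
  moves=[
    {"twist": [0,0,0],"translation": [0,0,1.2],"hand": 8.5},
    {"twist": [0,0,0],"translation": [0,0,1.2],"hand": 8.5},
    {"twist": [0,0,0],"translation": [0,0,0.8],"hand": 7.5},
    {"twist": [0,0,0],"translation": [0,0,0.2],"hand": 6.5},
    {"twist": [0,0,0],"translation": [0,0,0],"hand": 6.0},
    {"twist": [0,0,0],"translation": [0,0,0],"hand": 5.8},
    {"twist": [0,0,0],"translation": [0,0,0],"hand": 5.6},
    {"twist": [0,0,0],"translation": [0,0,0],"hand": 5.5},
    {"twist": [0,0,0],"translation": [0,0,0],"hand": 5.4},
    {"twist": [0,0,0],"translation": [0,0,0],"hand": 5.4},
  ],
  squeeze=30,
)

```text
clock: 4.93
position: [538.3, 294.9, 62.9]
tcp_rot: [[-0.929, 0.37, 0.001], [0.37, 0.929, 0.0], [-0.001, 0.001, -1.0]]
force: [-1.3, 0.2, 1.4]
gripper_width: 54.2
```

```bash
python3 - <<'E'
from h import *
st=r.get_state();R=st["tcp_rot"];print(st["position"].round(1),"tool force",(R.T@st["force"]).round(2),st["gripper_width"])
t=camera("top");s=camera("side")
cv2.imwrite("pics/s3.png",cv2.resize(s["color"][230:350,130:270,::-1],None,fx=5,fy=5,interpolation=cv2.INTER_CUBIC))
E
```

```text
[538.3 294.9  62.9] tool force [ 1.26 -0.33 -1.43] 54.200947574919965
```

View pics/s3.png

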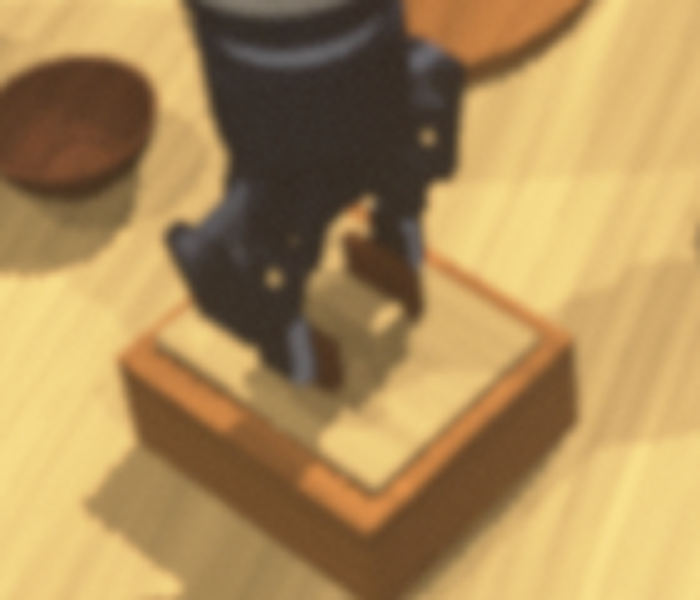

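The pads sit on both tabs with no net side force, so they are centred. Squeezing fully.

Emit:
jog_arm(
  moves=[
    {"twist": [0,0,0],"translation": [0,0,0],"hand": 5.0},
    {"twist": [0,0,0],"translation": [0,0,0],"hand": 4.5},
    {"twist": [0,0,0],"translation": [0,0,0],"hand": 4.0},
    {"twist": [0,0,0],"translation": [0,0,0],"hand": 3.5},
    {"twist": [0,0,0],"translation": [0,0,0],"hand": 3.0},
    {"twist": [0,0,0],"translation": [0,0,0],"hand": 3.0},
    {"twist": [0,0,0],"translation": [0,0,0],"hand": 3.0},
    {"twist": [0,0,0],"translation": [0,0,0],"hand": 3.0},
  ],
  squeeze=35,
)

```text
clock: 5.7
position: [538.4, 294.8, 63.3]
tcp_rot: [[-0.929, 0.37, 0.001], [0.37, 0.929, 0.0], [-0.001, 0.0, -1.0]]
force: [-2.5, -0.7, 9.5]
gripper_width: 34.3
```

Emit:
jog_arm(
  moves=[
    {"twist": [0,0,0],"translation": [0,0,-0.2],"hand": 3.0},
    {"twist": [0,0,0],"translation": [0,0,-0.3],"hand": 3.0},
    {"twist": [0,0,0],"translation": [0,0,-0.4],"hand": 3.0},
    {"twist": [0,0,0],"translation": [0,0,-0.4],"hand": 3.0},
    {"twist": [0,0,0],"translation": [0,0,-0.4],"hand": 3.0},
    {"twist": [0,0,0],"translation": [0,0,-0.4],"hand": 3.0},
    {"twist": [0,0,0],"translation": [0,0,-0.4],"hand": 3.0},
    {"twist": [0,0,0],"translation": [0,0,-0.4],"hand": 3.0},
    {"twist": [0,0,0],"translation": [0,0,-0.6],"hand": 3.0},
    {"twist": [0,0,0],"translation": [0,0,0],"hand": 3.0},
    {"twist": [0,0,0],"translation": [0,0,0],"hand": 3.0},
  ],
)

```text
clock: 6.62
position: [538.3, 294.8, 97.8]
tcp_rot: [[-0.929, 0.37, 0.001], [0.37, 0.929, 0.0], [-0.001, 0.0, -1.0]]
force: [-0.3, 0.5, -0.5]
gripper_width: 34.1
```

```bash
python3 - <<'E'
from h import *
st=r.get_state();print(st["position"].round(1),st["force"].round(2),st["gripper_width"])
t=camera("top");s=camera("side")
cv2.imwrite("pics/s4.png",cv2.resize(s["color"][210:350,120:270,::-1],None,fx=4,fy=4,interpolation=cv2.INTER_CUBIC))
E
```

```text
[538.3 294.8  97.8] [-0.33  0.48 -0.52] 34.12404469023117
```

View pics/s4.png

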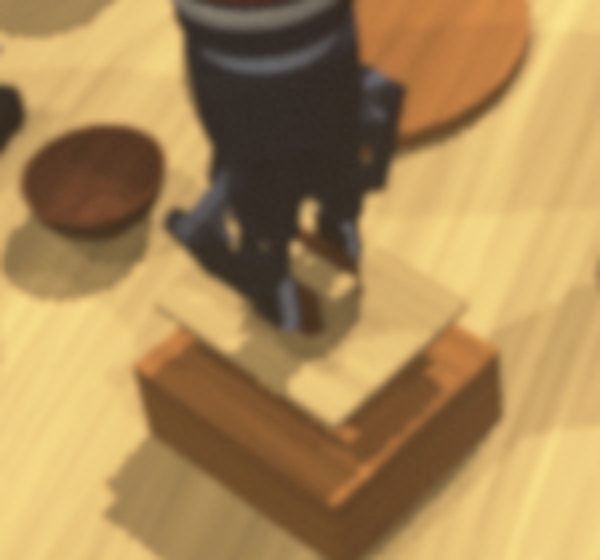

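The lid is off and hangs level, the box stands where it was. Raise it, then carry it toward the board.

Emit:
jog_arm(
  moves=[
    {"twist": [0,0,0],"translation": [0,0,-1],"hand": 3.0},
    {"twist": [0,0,0],"translation": [0,0,-1.5],"hand": 3.0},
    {"twist": [0,0,0],"translation": [0,0,-1.5],"hand": 3.0},
    {"twist": [0,0,0],"translation": [-0.4,-0.5,-1],"hand": 3.0},
    {"twist": [0,0,0],"translation": [-0.9,-1.1,0],"hand": 3.0},
    {"twist": [0,0,0],"translation": [-1.5,-1.7,0],"hand": 3.0},
    {"twist": [0,0,0],"translation": [-1.7,-2.0,0],"hand": 3.0},
    {"twist": [0,0,0],"translation": [-1.7,-2.0,0],"hand": 3.0},
    {"twist": [0,0,0],"translation": [-1.7,-2.0,0],"hand": 3.0},
    {"twist": [0,0,0],"translation": [-1.7,-2.0,0],"hand": 3.0},
    {"twist": [0,0,0],"translation": [-1.7,-2.0,0],"hand": 3.0},
    {"twist": [0,0,0],"translation": [-1.7,-2.0,0],"hand": 3.0},
    {"twist": [0,0,0],"translation": [-1.7,-2.0,0],"hand": 3.0},
    {"twist": [0,0,0],"translation": [-1.7,-2.0,0],"hand": 3.0},
    {"twist": [0,0,0],"translation": [-1.5,-1.8,0],"hand": 3.0},
    {"twist": [0,0,0],"translation": [-1.0,-1.4,0],"hand": 3.0},
    {"twist": [0,0,0],"translation": [-0.7,-0.9,0],"hand": 3.0},
    {"twist": [0,0,0],"translation": [0,0,0],"hand": 3.0},
    {"twist": [0,0,0],"translation": [0,0,0],"hand": 3.0},
    {"twist": [0,0,0],"translation": [0,0,0],"hand": 3.0},
  ],
)

```text
clock: 8.38
position: [633.1, 5.3, 147.0]
tcp_rot: [[-0.929, 0.37, -0.001], [0.37, 0.929, 0.0], [0.001, 0.0, -1.0]]
force: [0.2, 0.2, -0.8]
gripper_width: 34.1
```

```bash
python3 - <<'E'
from h import *
st=r.get_state();R=st["tcp_rot"];p=st["position"];print(p.round(1),st["force"].round(2),st["gripper_width"],"to go tool mm",(R.T@(np.array([636.5,4,p[2]])-p)).round(1))
t=camera("top");s=camera("side")
cv2.imwrite("pics/s5.png",cv2.resize(s["color"][100:280,120:300,::-1],None,fx=3.3,fy=3.3,interpolation=cv2.INTER_CUBIC))
cv2.imwrite("pics/t5.png",cv2.resize(t["color"][70:210,190:350,::-1],None,fx=4,fy=4,interpolation=cv2.INTER_CUBIC))
E
```

```text
[633.1   5.3 147. ] [ 0.2   0.19 -0.84] 34.13619264530165 to go tool mm [-3.6 -0.  -0. ]
```

View pics/s5.png

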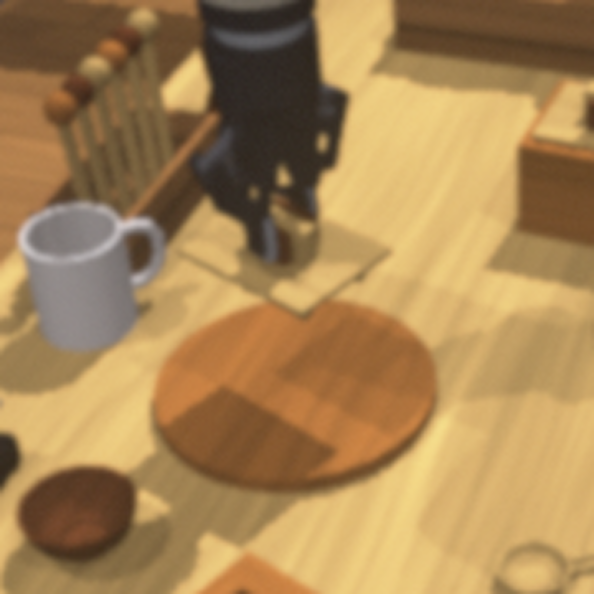

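View pics/t5.png

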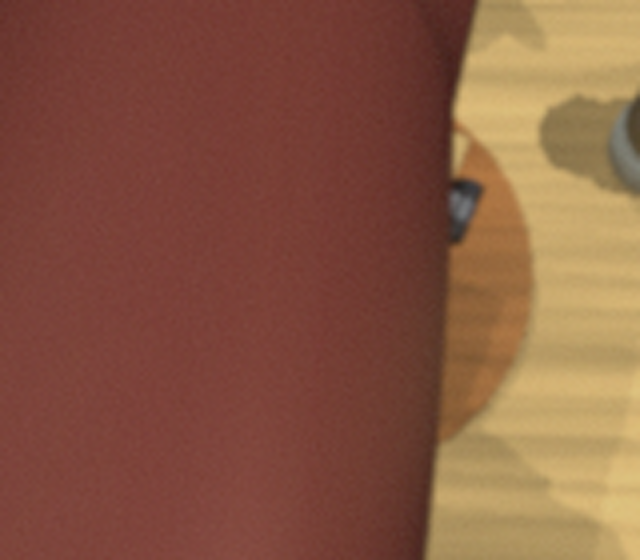

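Emit:
jog_arm(
  moves=[
    {"twist": [0,0,0],"translation": [-0.35,0,1],"hand": 3.0},
    {"twist": [0,0,0],"translation": [0,0,1.5],"hand": 3.0},
    {"twist": [0,0,0],"translation": [0,0,1.5],"hand": 3.0},
    {"twist": [0,0,0],"translation": [0,0,1.5],"hand": 3.0},
    {"twist": [0,0,0],"translation": [0,0,1.5],"hand": 3.0},
    {"twist": [0,0,0],"translation": [0,0,1],"hand": 3.0},
    {"twist": [0,0,0],"translation": [0,0,0.6],"hand": 3.0},
    {"twist": [0,0,0],"translation": [0,0,0],"hand": 3.0},
    {"twist": [0,0,0],"translation": [0,0,0],"hand": 3.0},
  ],
)

```text
clock: 9.23
position: [636.9, 3.7, 61.4]
tcp_rot: [[-0.929, 0.37, 0.0], [0.37, 0.929, -0.0], [-0.0, -0.0, -1.0]]
force: [0.4, 0.3, -2.3]
gripper_width: 33.9
```

```bash
python3 - <<'E'
from h import *
st=r.get_state();R=st["tcp_rot"];p=st["position"];print(p.round(1),st["force"].round(2),st["gripper_width"])
s=camera("side");t=camera("top")
cv2.imwrite("pics/s6.png",cv2.resize(s["color"][130:280,140:280,::-1],None,fx=4,fy=4,interpolation=cv2.INTER_CUBIC))
E
```

```text
[636.9   3.7  61.4] [ 0.43  0.27 -2.29] 33.948370088568765
```

View pics/s6.png

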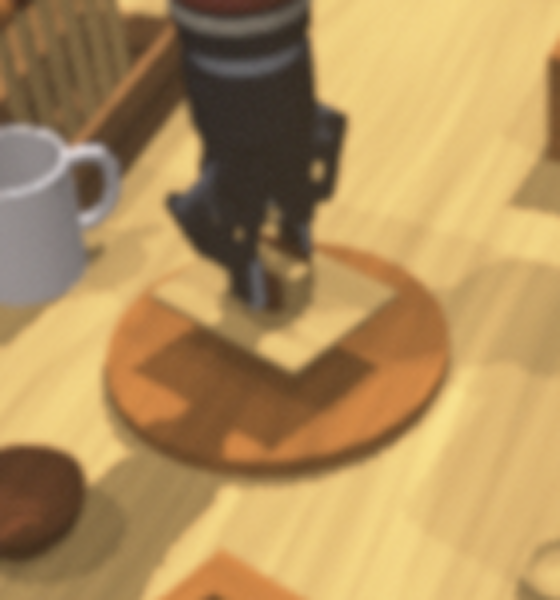

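```bash
python3 - <<'E'
from h import *
s=camera("side")
S=lambda x,y:((x+.5)/4-.5+140,(y+.5)/4-.5+130)
for z in(56,58):
  A,C,D=[plane(s,*S(*p),z) for p in[(152,295),(398,293),(294,373)]]
  print(z,"cen",((A+C)/2).round(1),"AD",np.linalg.norm(A-D),"DC",np.linalg.norm(D-C),"ang",np.degrees(np.arctan2(*(A-D)[1::-1])))
# board edges in side at z=15, from mask
lab=cv2.cvtColor(cv2.GaussianBlur(s["color"],(3,3),0),cv2.COLOR_RGB2LAB).astype(int)
l,rr=S(106,370),S(448,345)
print("board fit earlier from side 635.4,7.5")
E
```

```text
56 cen [635.5   4.8  56. ] AD 121.88252897664309 DC 95.64064084422851 ang -21.91318718201048
58 cen [634.4   7.1  58. ] AD 121.55721850783837 DC 95.38537126645521 ang -21.91318718201044
board fit earlier from side 635.4,7.5
```

In the side frame the lid centre is at about (635,6) and the board at (635.4,7), which agrees to about 2 mm. The plate sides measure 122×95 mm. Lowering to contact.

Emit:
jog_arm(
  moves=[
    {"twist": [0,0,0],"translation": [0,0,0.7],"hand": 3.0},
    {"twist": [0,0,0],"translation": [0,0,0.6],"hand": 3.0},
    {"twist": [0,0,0],"translation": [0,0,0.3],"hand": 3.0},
    {"twist": [0,0,0],"translation": [0,0,0.1],"hand": 3.0},
    {"twist": [0,0,0],"translation": [0,0,0.1],"hand": 3.0},
    {"twist": [0,0,0],"translation": [0,0,0],"hand": 3.0},
    {"twist": [0,0,0],"translation": [0,0,0],"hand": 3.0},
  ],
)

```text
clock: 9.97
position: [636.9, 3.5, 43.4]
tcp_rot: [[-0.929, 0.37, 0.0], [0.37, 0.929, -0.0], [-0.0, -0.0, -1.0]]
force: [0.7, 0.2, -1.6]
gripper_width: 33.8
```

Emit:
jog_arm(
  moves=[
    {"twist": [0,0,0],"translation": [0,0,0.05],"hand": 3.0},
    {"twist": [0,0,0],"translation": [0,0,0.05],"hand": 3.0},
    {"twist": [0,0,0],"translation": [0,0,0],"hand": 3.0},
    {"twist": [0,0,0],"translation": [0,0,0],"hand": 3.0},
  ],
)

```text
clock: 10.3
position: [636.9, 3.5, 42.4]
tcp_rot: [[-0.929, 0.37, 0.0], [0.37, 0.929, -0.0], [-0.0, -0.0, -1.0]]
force: [-0.9, 0.6, -0.5]
gripper_width: 33.9
```

Emit:
jog_arm(
  moves=[
    {"twist": [0,0,0],"translation": [0,0,0.05],"hand": 3.0},
    {"twist": [0,0,0],"translation": [0,0,0.05],"hand": 3.0},
    {"twist": [0,0,0],"translation": [0,0,0],"hand": 3.0},
    {"twist": [0,0,0],"translation": [0,0,0],"hand": 3.0},
  ],
)

```text
clock: 10.63
position: [637.0, 3.5, 42.4]
tcp_rot: [[-0.929, 0.37, 0.001], [0.37, 0.929, -0.0], [-0.001, -0.0, -1.0]]
force: [-3.8, 0.8, 7.2]
gripper_width: 33.9
```

Contact: the upward force is 7 N and z has stopped at 42.4, where 42 was predicted. Opening evenly, then backing off.

Emit:
jog_arm(
  moves=[
    {"twist": [0,0,0],"translation": [0,0,0],"hand": 3.6},
    {"twist": [0,0,0],"translation": [0,0,0],"hand": 3.9},
    {"twist": [0,0,0],"translation": [0,0,0],"hand": 4.2},
    {"twist": [0,0,0],"translation": [0,0,0],"hand": 4.6},
    {"twist": [0,0,0],"translation": [0,0,0],"hand": 5.0},
    {"twist": [0,0,0],"translation": [0,0,0],"hand": 5.4},
    {"twist": [0,0,0],"translation": [0,0,0],"hand": 6.0},
    {"twist": [0,0,0],"translation": [0,0,0],"hand": 7.0},
    {"twist": [0,0,0],"translation": [0,0,0],"hand": 8.0},
    {"twist": [0,0,0],"translation": [0,0,0],"hand": 8.5},
    {"twist": [0,0,0],"translation": [0,0,0],"hand": 8.5},
    {"twist": [0,0,0],"translation": [0,0,0],"hand": 8.5},
  ],
)

```text
clock: 11.63
position: [636.8, 3.6, 41.4]
tcp_rot: [[-0.929, 0.37, 0.0], [0.37, 0.929, -0.0], [-0.0, -0.0, -1.0]]
force: [-0.4, -0.4, 0.2]
gripper_width: 85.0
```

Emit:
jog_arm(
  moves=[
    {"twist": [0,0,0],"translation": [0,0,-1],"hand": 8.5},
    {"twist": [0,0,0],"translation": [0,0,-2],"hand": 8.5},
    {"twist": [0,0,0],"translation": [0,0,-3],"hand": 8.5},
    {"twist": [0,0,0],"translation": [0,0,-3.5],"hand": 8.5},
    {"twist": [0,0,0],"translation": [0,0,-3.5],"hand": 8.5},
    {"twist": [0,0,0],"translation": [0,0,-3.5],"hand": 8.5},
    {"twist": [0,0,0],"translation": [0,0,-3],"hand": 8.5},
    {"twist": [0,0,0],"translation": [-0.5,-3.3,0],"hand": 8.5},
    {"twist": [0,0,0],"translation": [-0.5,-3.3,0],"hand": 8.5},
    {"twist": [0,0,0],"translation": [-0.5,-3.3,0],"hand": 8.5},
    {"twist": [0,0,0],"translation": [-0.5,-3.3,0],"hand": 8.5},
    {"twist": [0,0,0],"translation": [-0.5,-3.3,0],"hand": 8.5},
    {"twist": [0,0,0],"translation": [-0.5,-3.3,0],"hand": 8.5},
    {"twist": [0,0,0],"translation": [-0.5,-3.3,0],"hand": 8.5},
    {"twist": [0,0,0],"translation": [-0.5,-3.3,0],"hand": 8.5},
    {"twist": [0,0,0],"translation": [0,0,0],"hand": 8.5},
    {"twist": [0,0,0],"translation": [0,0,0],"hand": 8.5},
  ],
)

```text
clock: 13.05
position: [575.7, -258.1, 236.8]
tcp_rot: [[-0.928, 0.373, 0.0], [0.373, 0.928, -0.0], [-0.0, -0.0, -1.0]]
force: [1.0, 0.6, 0.5]
gripper_width: 85.3
```

```bash
python3 - <<'E'
from h import *
s=camera("side");t=camera("top")
cv2.imwrite("pics/s7.png",s["color"][:,:,::-1]);cv2.imwrite("pics/t7.png",t["color"][:,:,::-1])
cv2.imwrite("pics/c7.png",cv2.resize(t["color"][80:200,205:345,::-1],None,fx=5,fy=5,interpolation=cv2.INTER_CUBIC))
print(r.get_state()["position"])
E
```

```text
[ 576.4369988  -255.9522794   236.83380217]
```

View pics/s7.png

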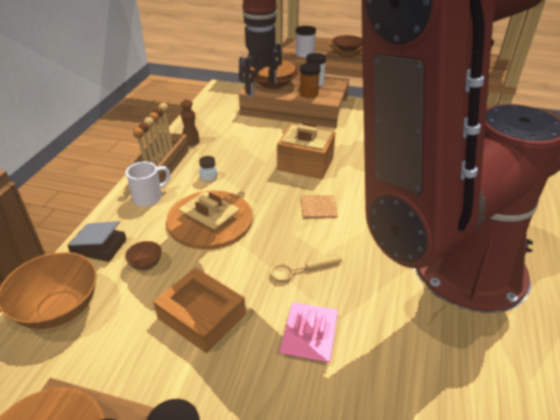

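View pics/t7.png

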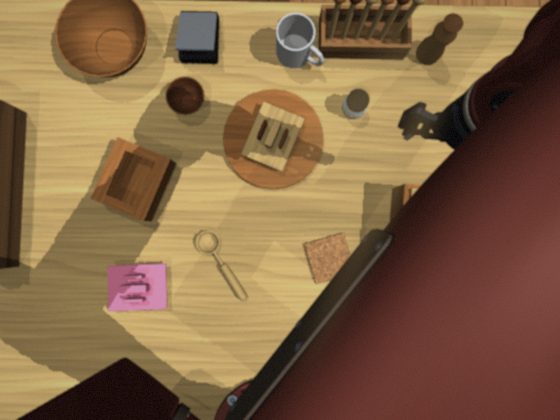

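View pics/c7.png

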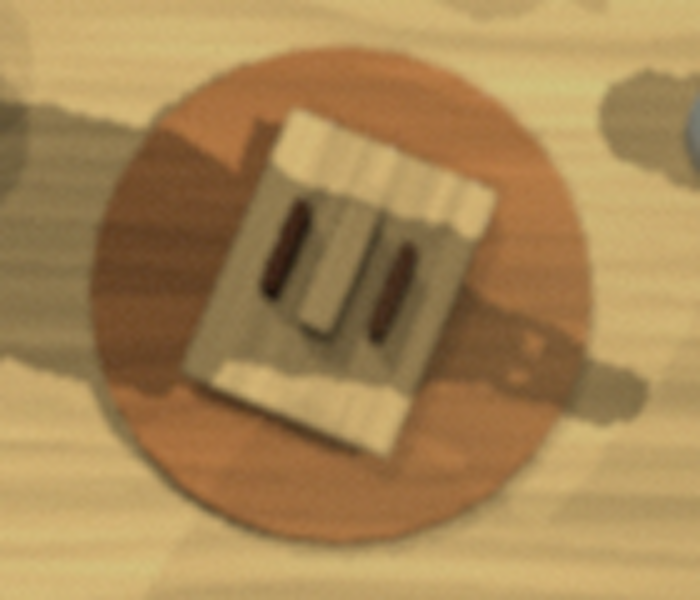

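```bash
python3 - <<'E'
from h import *
t=camera("top")
T=lambda x,y:((x+.5)/5-.5+205,(y+.5)/5-.5+80)
Q=np.array([plane(t,*T(*p),39) for p in[(295,107),(497,188),(387,458),(185,373)]]);print(Q.mean(0),[np.linalg.norm(Q[i]-Q[i-1]).round(1) for i in range(4)])
T2=lambda x,y:(x,y)
lab=cv2.cvtColor(cv2.GaussianBlur(t["color"],(3,3),0),cv2.COLOR_RGB2LAB).astype(int)
B=np.array([plane(t,*T(*p),15) for p in[(342,47),(342,544),(90,288),(592,296)]]);print("board",B[:2].mean(0),B[2:].mean(0))
t0=cv2.imread("pics/top0.png");
d=cv2.absdiff(t["color"][:,:,::-1].copy(),t0)
st=r.get_state();print(st["clock"],st["force"],np.abs(st["qvel"]).max())
E
```

```text
[636.83989442   1.31328035  39.        ] [np.float64(123.5), np.float64(92.8), np.float64(124.9), np.float64(92.8)]
board [636.97909185   1.07608855  15.        ] [637.81238594   1.47882929  15.        ]
13.2 [ 1.13700155 -0.68212608  0.0267057 ] 0.012134681223490287
```

The lid is centred on the board to within 1 mm. It is right way up at full size, and the open box and the tall box are at their old pixels. Handing in.

```bash
python3 - <<'E'
from station import r
print(r.sign_off())
E
```

```text
the job is handed in; nothing more can be done
None
```

I opened the low box and set its lid right way up in the middle of the round board, and the job is handed in; the last clock reading before hand-in was 13.2 s. I squeezed both tabs until the fingers stopped at 34 mm, lifted the lid straight up, and lowered it until the upward force read about 7 N. I then opened the fingers gradually and moved the arm clear.

**Last checks:**
- **Lid:** in the top view its centre is at (636.8, 1.3) and the board's is at about (637.4, 1.3), so it is within 1 mm of the middle. The plate measured 124 × 93 mm, a few millimetres under the stated 96 mm in y.
- **Boxes:** compared by eye with the first pictures, the open box stands where it was. The tall box looked unmoved in the side view, but the arm hid most of it in the last top view.
- **Disagreement:** the two cameras differed by about 4–6 mm in y, so I compared lid and board within one view. The final centring check is from the top view only.
- **Finger width:** the fingers stopped at 34 mm, a little under the 36 mm expected at the tab stops. The lid came free and was carried without slipping.

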